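Ram a seal plug home in a sample tube

TASK

Take the longer of the two ramming rods from the grey rack, put its foot into the open flared steel tube and press the rubber plug inside firmly down until it bottoms out. Then let go and leave the rod standing in the tube on the plug.

Things in the scene. Friction and masses are not known exactly. Their poses are not given: they have to be found in the camera images.
- rod_center (a point): Half-way point, on the axis, of the longer of two alike loose rods upright in a grey rack. 165 mm long, 0.25 kg; from the foot up: steel shank 20 mm dia x 100, aluminium collar 52 dia x 10, black round handle 26 dia x 55. z points up the rod; handle middle 55 mm and collar top 27.5 mm above this point. Fingertips may bear on the collar. The other rod is 40 mm shorter: too short for the tube.
- rod_foot (a point): Centre of the flat lower end of that longer rod, 82.5 mm below its half-way point. At the start it stands 35 mm deep in a hole of the rack (45 mm high, 64 x 170 mm, fixed, holes 90 mm apart).
- tube_mouth (a point): Centre of the open mouth (z up) of the upright steel tube fixed on the bench by a 90 mm round flange; 108 mm high, the only tall open tube with a flared mouth. Inside 50 mm at the rim, narrowing over 22 mm to a straight 36 mm bore; outside 60 mm at the rim. Bore floor 90 mm below the mouth. A closed cell with a black handwheel, 140 mm high, stands about 135 mm from it, to the robot's left.
- plug (a joint): Slide of the round rubber plug (33 mm dia, 14 thick) down the bore, in m: at 0 its top is 26 mm below the mouth, at 0.050 it is on the floor, top 76 mm below the mouth (rod collar then 24 mm above it). Starts at 0 to 0.02. Drags with about 5 N, stays where left; the rod's weight does not move it. Firmly home: on the floor, pressed with 10 N or more for half a second.
Not all that is in view belongs to the job. What is shaped like the part that bears rod_center but green is not meant. Leave any blue look-alike of the part that bears tube_mouth alone.

How it is judged (in metres and radians):
On the way:
1. the plug is pressed against the tube's floor with the longer rod, with more than 7 N (value of joint plug above 0.047 m and contact force between rod and plug above 7 N), for 0.1 s.
At the end, for the whole second after the job is handed in: The plug is within 3 mm of the tube's floor and the longer rod stands at rest in the tube: foot inside the bore (within 18 mm of its axis, at least 68 mm below the mouth), leaning less than 20 degrees (value of joint plug above 0.047 m and horizontal distance between rod_foot and tube_mouth below 0.018 m and distance between rod_foot and tube_mouth above 0.068 m and height (world z) of rod_foot below 0.045 m and angle between rod_center's own z axis and vertical below 0.35 rad and linear speed of rod below 0.03 m/s); the robot touches nothing.
It also fails if it takes over 35 s, if anything falls off the work surface, if the arm or the gripper's body presses on something with over 40 N, if the wrist force passes 120 N, or if a joint passes its speed limit or range.

ROBOT

A 7-joint arm with a two-finger parallel gripper is mounted at the origin on the work surface. World frame = base frame: x ahead of the robot, y to its left, z up, the work surface at z = 0. Lengths are in m, angles in degrees, forces in N, time in s.
With the tool pointing down it reaches from about 0.425 to 0.875 m from the base axis. Payload 4.7 kg.
Tool frame: the origin (TCP) lies between the finger pads; the fingertips stand env.finger_overhang ahead of it and the grasp point (between the pads) lies 5 mm behind it (env.finger_overhang is the distance from the TCP to the fingertips, in m); z points along the fingers, y is the line along which they close (so a half turn about z gives the same grasp; the last joint's range is limited). The gripper opens to 87 mm and grips with 3 to 60 N. Pads are 19 mm wide; open, the fingers measure 117 mm over their backs; the gripper's body (75 mm by 190 mm) begins 51 mm behind the grasp point.
Start: joints at [74.318, 18.392, -4.016, 83.108, 1.295, 78.541, -3.26], TCP at [0.184, -0.623, 0.237] pointing down, gripper open.
Joint ranges: [-163.93, 163.93], [-17.29, 119.83], [-79.2, 71.16], [3.27, 140.29], [-89.18, 269.18], [5.43, 117.66], [-154.24, 154.24]. Speed limits (degrees/s): [147.25, 147.25, 180, 180, 180, 180, 180].

INTERFACE

Orientations are given as [roll, pitch, yaw] about the fixed x, y, z axes, in that order (R = Rz(yaw) Ry(pitch) Rx(roll)).
In Python, from cell import telemetry, eyes, env, models gives the robot as it stands. The module is installed in compiled form; this text tells all that it offers.
- The arm moves only by the tool drive_tool, never from a script. Its arguments are lists of equal length, an entry for each row: "angular": the turn, a rotation vector about the tool's x, y, z in rad, a list of three; "delta_pos": the shift along the tool's x, y, z in cm, a list of three; "gripper": the finger opening in cm, from 0 to 8.7. A call has 1 to 20 rows; each row shifts and turns the commanded pose from where the row before left it, along the tool's axes as they then stand; what a row does not reach is not made up. A row lasts 1/10 s, in which the tool goes at most 50 mm and 8.59 degrees, less where a joint would pass 70% of its speed; a pose out of reach is approached as far as the arm can. A call with a gripper value outside its range is refused whole. The fingers move at their own pace and stop on an object; "squeeze" is the grip in N (left out, the last holds). Time passes only in rows, so rows that do not move let the fingers close. It gives the time, the measured TCP pose, the force, the opening and the grip force at its end, in the units of the state.
- telemetry.get_obs(): the state, without advancing time (a new reading comes with each control period).
- eyes.read_camera(name): name is "side" or "top"; returns a dict with "pixels" (384x512x3 uint8, red, green, blue), "mtx" (3x3 intrinsics, pixels), "D" ([k1, k2, p1, p2, k3] as OpenCV has them; the pictures are not rectified), "origin" and "orientation" of the camera in the world. Camera axes: x right, y down, z forward; pixel columns grow to the right and rows downward; lengths in m; the calibration is good to about 2 mm. A picture is of the moment at which its call begins. There is no depth.
- env.sign_off(): hands the job in; it is judged then, once.
Trained networks look in a picture, given as the dict that the camera call returned (one of the last four; its "shot" number tells which), for a name from the list of things; names that differ only in an ending like _2 or _b are one class to them, and where a whole thing is asked for, a point or a joint stands for the part that bears it (a point fixed in the world has none). Each returns a list of dicts, best first, with "p" (0 to 1); they miss things now and then, are a little off and sometimes report something else, mostly with a low value. They report only what shows in the picture. A call takes as long as a camera call. They do not tell look-alikes from the thing itself.
- models.search_frame(picture, target): "centre" ([column, row] in pixels, amid what is visible of it).
- models.cut_out(picture, target): "pixels" (384x512 bool, what is visible of it) and "centre" ([column, row] in pixels, amid what is visible of it).
The state is a dict: "time_s": time; "qpos": joint angles; "joint_velocities": joint speeds; "effort": joint torques, N m; "tool_pos": TCP position; "tool_rot": TCP orientation; "force": force on the tool from outside, world axes, zero at the start; "wrist_torque": the same for the moment, N m; "grip_width": finger opening in m; "grasp_force": force on a finger pad.
Only numpy, scipy, OpenCV 4.12 (cv2) and the standard library are available. Lean on these libraries where they do the work, as an engineer would, in place of code of your own. Each camera call takes 0.05 s, during which the arm holds its last target. There are 200 camera calls.

## Working session

There is one attempt and no reset: what is moved stays moved. The work goes in short steps, Python scripts to look and compute and a tool call to move; the robot and the scene stay as the last step left them, time stands still between calls to the robot, and variables do not carry over. Pictures are saved under pics/ and viewed, at most 10 in all, crops included, and the job is handed in when it is done.

Besides the shell and the picture viewer there is one more tool, called after "Emit:" as name(argument=value, ...), one argument or row to a line, values as JSON. drive_tool: Moves the arm, as the interface text tells. Its arguments: {"type":"object","properties":{"angular":{"type":"array","items":{"type":"array","items":{"type":"number"}}},"delta_pos":{"type":"array","items":{"type":"array","items":{"type":"number"}}},"gripper":{"type":"array","items":{"type":"number"}},"squeeze":{"type":"number"}},"required":["angular","delta_pos","gripper"]}

```bash
mkdir -p pics; cat > h.py <<'E'
import numpy as np,cv2
from scipy.spatial.transform import Rotation as R
from cell import telemetry,eyes,env,models
def ori(o):
    o=np.array(o,float)
    return o if o.shape==(3,3) else (R.from_euler('xyz',o,degrees=True).as_matrix() if o.size==3 else None)
def ray(p,uv):
    n=cv2.undistortPoints(np.array([[uv]],float),np.array(p['mtx']),np.array(p['D']))[0,0]
    return np.array(p['origin']),ori(p['orientation'])@np.array([*n,1])
def atz(p,uv,z):
    o,d=ray(p,uv); return o+d*(z-o[2])/d[2]
def proj(p,X):
    M=ori(p['orientation']).T; t=-M@np.array(p['origin'])
    return cv2.projectPoints(np.array(X,float).reshape(-1,1,3),cv2.Rodrigues(M)[0],t,np.array(p['mtx']),np.array(p['D']))[0][:,0]
def tri(p,a,q,b):
    o1,d1=ray(p,a);o2,d2=ray(q,b)
    s=np.linalg.lstsq(np.c_[d1,-d2],o2-o1,rcond=None)[0]
    x,y=o1+s[0]*d1,o2+s[1]*d2
    return (x+y)/2,np.linalg.norm(x-y)
def save(p,n): cv2.imwrite('pics/'+n,p['pixels'][:,:,::-1])
E
python3 - <<'E'
from h import *
print(env.finger_overhang,telemetry.get_obs())
for c in('side','top'):
    p=eyes.read_camera(c);save(p,c+'1.png')
    print(c,p['origin'],p['orientation'],p['mtx'])
    for t in('rod_center','tube_mouth','plug','rod_foot'):
        for k in('search_frame','cut_out'):
            try:
                for r in getattr(models,k)(p,t): print(t,k,r['p'],r['centre'],*( [cv2.boundingRect(r['pixels'].astype('uint8'))] if 'pixels' in r else []))
            except Exception as e: print(t,k,e)
E
```

```text
0.014 {'time_s': 0.0, 'qpos': array([74.31511414, 18.44102525, -4.01565294, 83.17449927,  1.29296224,
       78.53915796, -3.26026125]), 'joint_velocities': array([-0.00099141, -0.08197147,  0.01545457, -0.02793429,  0.1138924 ,
       -0.05543533,  0.0170844 ]), 'effort': array([-2.54729284e-04, -4.91292894e+01, -4.03714003e-01, -3.12526739e+01,
       -6.37530070e-02,  4.39265231e-02,  1.81574464e-04]), 'tool_pos': array([ 0.18435079, -0.62277166,  0.23544272]), 'tool_rot': array([-1.79890445e+02,  3.59075667e-03,  1.64940773e+01]), 'force': array([-0.13091461,  0.53208236,  0.11846382]), 'wrist_torque': array([ 0.03555767, -0.00953083, -0.01951494]), 'grasp_force': 0.0, 'grip_width': 0.08720729566962626}
side [ 0.50000895 -0.76271714  0.54244179] [-123.66984736    0.74270146   -6.58002477] [[410.59583578   0.         256.07285494]
 [  0.         410.59583578 188.15907583]
 [  0.           0.           1.        ]]
rod_center search_frame 0.95 [309.4, 226.0]
rod_center search_frame 0.61 [251.6, 244.9]
rod_center cut_out 0.83 [251.4, 245.2] (235, 214, 33, 72)
rod_center cut_out 0.7 
[... 694 characters left out ...]
r cut_out 0.98 [317.9, 155.5] (306, 140, 24, 32)
rod_center cut_out 0.59 [347.6, 199.5] (335, 187, 26, 24)
tube_mouth search_frame 0.71 [139.4, 218.2]
tube_mouth search_frame 0.67 [197.9, 193.0]
tube_mouth cut_out 0.92 [195.8, 193.1] (181, 171, 38, 41)
tube_mouth cut_out 0.66 [140.3, 218.9] (117, 200, 47, 40)
plug search_frame 0.62 [195.6, 186.2]
plug search_frame 0.61 [135.4, 214.6]
plug cut_out 0.68 [133.7, 216.6] (128, 208, 14, 15)
plug cut_out 0.54 [193.7, 184.3] (189, 180, 15, 13)
rod_foot search_frame 0.78 [345.1, 197.1]
rod_foot cut_out 0.91 [315.8, 152.6] (306, 140, 24, 32)
rod_foot cut_out 0.75 [348.4, 197.9] (335, 187, 26, 24)
rod_foot cut_out 0.22 [195.9, 190.6] (181, 170, 39, 42)
```

View pics/side1.png

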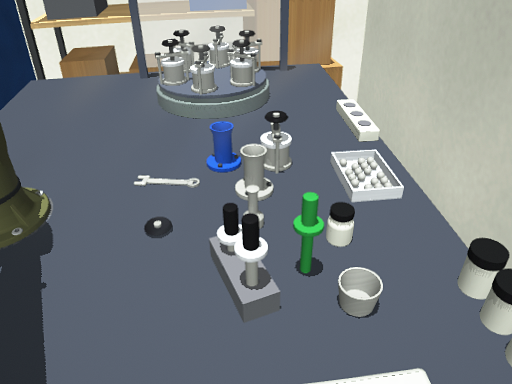

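View pics/top1.png

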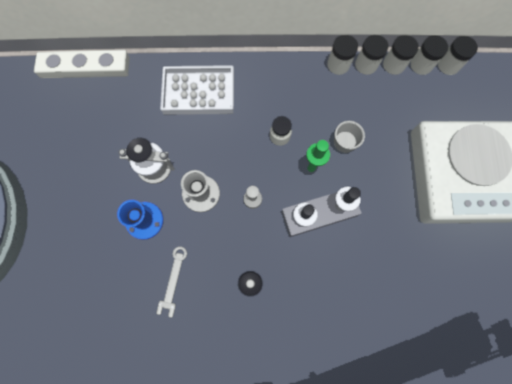

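The side view shows the rack with the nearer rod (collar ~(251,248), handle top ~(251,217)) and a second, lower one at (231,230). The green rod at (309,230) and the blue tube at (222,145) are decoys. The steel tube is at (254,165) in the side view and (195,187) in the top view. In the top view the two collars are at (348,199) and (306,214).

```bash
python3 - <<'E'
from h import *
from scipy.optimize import least_squares
S=eyes.read_camera('side');T=eyes.read_camera('top')
def crop(p,x,y,w=64,h=52): return cv2.resize(p['pixels'][y:y+h,x:x+w],None,fx=6,fy=6,interpolation=cv2.INTER_CUBIC)
im=np.vstack([np.hstack([crop(S,220,205,64,50),crop(T,318,172,64,50)]),np.hstack([crop(S,224,138,64,50),crop(T,165,160,64,50)])])
cv2.imwrite('pics/c.png',im[:,:,::-1])
def white(p,box):
    x,y,w,h=box;g=p['pixels'][y:y+h,x:x+w].min(2)>170
    n,l,st,c=cv2.connectedComponentsWithStats(g.astype('uint8'))
    i=1+st[1:,4].argmax();return np.array([st[i,0]+x,st[i,1]+y,st[i,0]+x+st[i,2],st[i,1]+y+st[i,3]])-[.5]*4
a=np.linspace(0,2*np.pi,90)
def disc(X,r,h): return np.vstack([np.c_[X[0]+r*np.cos(a),X[1]+r*np.sin(a),0*a+X[2]+z] for z in(-h/2,h/2)])
def bb(p,P): q=proj(p,P);return np.r_[q.min(0),q.max(0)]
for n,bs,bt in(('near',(230,230,45,32),(332,183,32,32)),('far',(212,220,24,25),(290,198,30,32))):
    ws,wt=white(S,bs),white(T,bt)
    x0=[*atz(T,[(wt[0]+wt[2])/2,(wt[1]+wt[3])/2],.1)]
    r=least_squares(lambda X:np.r_[bb(S,disc(X,.026,.01))-ws,bb(T,disc(X,.026,.01))-wt],x0,loss='soft_l1')
    print(n,ws,wt,r.x,r.fun.round(1))
E
```

```text
near [229.5 230.5 267.5 261.5] [335.5 186.5 360.5 210.5] [ 0.53631279 -0.29122069  0.12182202] [ 1.2  1.9 -2.6 -1.4 -0.3 -0.7  0.4  0.4]
far [216.5 224.5 235.5 244.5] [293.5 201.5 317.5 226.5] [ 0.51118263 -0.20595641  0.07687099] [-2.  -1.9  8.9  1.7 -0.1  0.6 -0.  -0.4]
```

View pics/c.png

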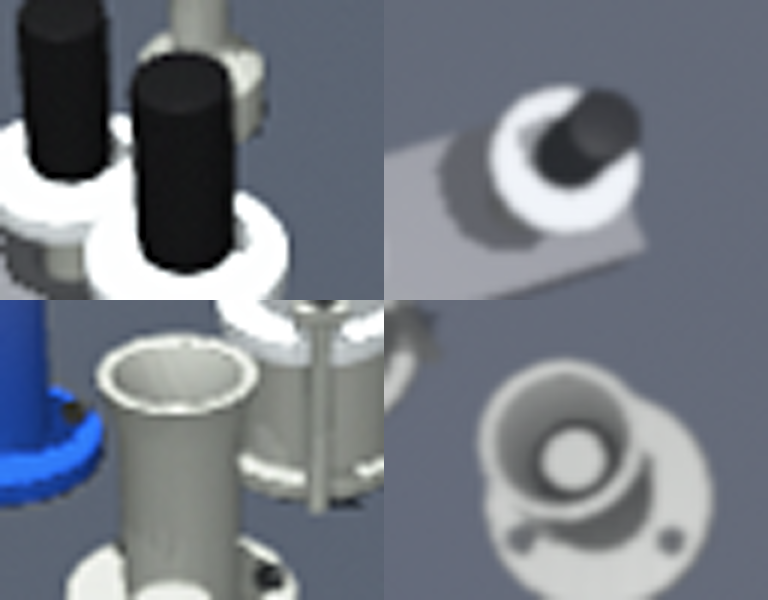

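Collar heights confirm it: the near rod is the longer one (z≈0.12, against 0.077 for the far one, with the two 89 mm apart). The crops give clean edges for both the collar and the tube rim, so I'll fit those.

```bash
python3 - <<'E'
from h import *
from scipy.optimize import least_squares
S=eyes.read_camera('side');T=eyes.read_camera('top')
a=np.linspace(0,2*np.pi,90)
def disc(X,r,h): return np.vstack([np.c_[X[0]+r*np.cos(a),X[1]+r*np.sin(a),0*a+X[2]+z] for z in(-h/2,h/2)])
def bb(p,P): q=proj(p,P);return np.r_[q.min(0),q.max(0)]
for n,ws,wt,r,h,z in(('rod',[234.2,np.nan,268.3,np.nan],[335.7,186,361,211.2],.026,.01,.115),('tube',[240.2,143.8,267.2,157.7],[180.7,169.7,209,197],.03,0,.108)):
    ws=np.array(ws)-.5;wt=np.array(wt)-.5
    f=lambda X:np.nan_to_num(np.r_[bb(S,disc(X,r,h))-ws,bb(T,disc(X,r,h))-wt])
    s=least_squares(f,[.5,-.2,z]); s2=least_squares(lambda X:f([*X,z]),[.5,-.2])
    print(n,s.x.round(4),s.fun.round(1),s2.x.round(4),s2.fun.round(1))
E
```

```text
rod [ 0.5401 -0.2946  0.1072] [ 0.1  0.  -0.2  0.   0.1  0.2 -0.  -0.3] [ 0.5398 -0.2928] [-0.4  0.  -0.5  0.  -0.  -0.5  0.1 -0.9]
tube [0.5782 0.0362 0.1086] [-0.9  0.7 -0.8 -0.2  0.3 -0.6 -0.4 -1.1] [0.5783 0.0364] [-0.8  0.9 -0.8 -0.   0.2 -0.6 -0.4 -1.1]
```

Emit:
drive_tool(
  angular=[
    [0,0,0],
    [0,0,0],
    [0,0,0],
    [0,0,0],
    [0,0,0],
    [0,0,0],
    [0,0,0],
    [0,0,0],
    [0,0,0],
    [0,0,0],
    [0,0,0],
    [0,0,0],
    [0,0,0],
    [0,0,0],
    [0,0,0],
    [0,0,0],
  ],
  delta_pos=[
    [1.5,-0.8,0],
    [3.1,-1.54,0],
    [3.1,-1.54,0],
    [3.1,-1.54,0],
    [3.1,-1.54,0],
    [3.1,-1.54,0],
    [3.1,-1.54,0],
    [3.1,-1.54,0],
    [3.1,-1.54,0],
    [3.1,-1.54,0],
    [3.1,-1.54,0],
    [3.1,-1.54,0],
    [3.1,-1.54,0],
    [3.1,-1.54,0],
    [1.7,-0.7,0],
    [0,0,0],
  ],
  gripper=[8.7,8.7,8.7,8.7,8.7,8.7,8.7,8.7,8.7,8.7,8.7,8.7,8.7,8.7,8.7,8.7],
  squeeze=40,
)

```text
time_s: 2.7
tool_pos: [0.5432, -0.2883, 0.2366]
tool_rot: [-179.9, -0.1, 16.9]
force: [-0.1, 0.6, -0.2]
grip_width: 0.0872
grasp_force: 0.0
```

Emit:
drive_tool(
  angular=[
    [0,0,0],
    [0,0,0],
    [0,0,0],
    [0,0,0],
    [0,0,0],
    [0,0,0],
  ],
  delta_pos=[
    [-0.4,0.4,1],
    [0,0,1.5],
    [0,0,1.5],
    [0,0,0.5],
    [0,0,0],
    [0,0,0],
  ],
  gripper=[8.7,8.7,8.7,8.7,8.7,8.7],
)

```text
time_s: 3.3
tool_pos: [0.5377, -0.2987, 0.1916]
tool_rot: [180.0, -0.0, 16.5]
force: [-0.2, 0.2, -0.2]
grip_width: 0.0867
grasp_force: 0.0
```

```bash
python3 - <<'E'
from h import *
S=eyes.read_camera('side');T=eyes.read_camera('top')
def crop(p,x,y,w=96,h=120): return cv2.resize(p['pixels'][y:y+h,x:x+w],None,fx=4,fy=4,interpolation=cv2.INTER_CUBIC)
cv2.imwrite('pics/d.png',np.hstack([crop(S,205,160),crop(T,300,140)])[:,:,::-1])
t=telemetry.get_obs();p=t['tool_pos'];print(p,proj(S,[p,p+[0,0,-.014]]),proj(T,[p]))
E
```

```text
[ 0.53821618 -0.29863006  0.1922684 ] [[248.53196865 211.83477315]
 [248.75928157 219.63058391]] [[360.54289712 189.62620325]]
```

View pics/d.png

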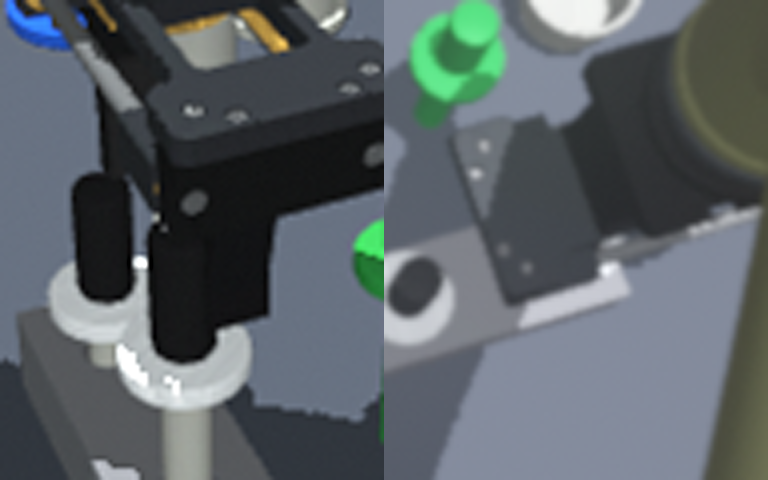

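TCP projects over the handle and the fingers straddle it in the side view. I'll trim by a few mm, go down and close.

Emit:
drive_tool(
  angular=[
    [0,0,0],
    [0,0,0],
    [0,0,0],
    [0,0,0],
    [0,0,0],
    [0,0,0],
    [0,0,0],
  ],
  delta_pos=[
    [0.3,-0.4,0],
    [0,0,1],
    [0,0,1.5],
    [0,0,1.5],
    [0,0,1],
    [0,0,0.2],
    [0,0,0],
  ],
  gripper=[8.7,8.7,8.7,8.7,8.7,8.7,8.7],
)

```text
time_s: 4.1
tool_pos: [0.5392, -0.2936, 0.1387]
tool_rot: [-179.9, 0.0, 16.5]
force: [0.5, -0.8, 0.6]
grip_width: 0.0871
grasp_force: 0.0
```

Emit:
drive_tool(
  angular=[
    [0,0,0],
    [0,0,0],
    [0,0,0],
    [0,0,0],
    [0,0,0],
    [0,0,0],
    [0,0,0],
    [0,0,0],
  ],
  delta_pos=[
    [0,0,0],
    [0,0,0],
    [0,0,0],
    [0,0,0],
    [0,0,0],
    [0,0,0],
    [0,0,0],
    [0,0,0],
  ],
  gripper=[4,4,3,2,1.5,1.5,1.5,1.5],
  squeeze=40,
)

```text
time_s: 4.9
tool_pos: [0.5395, -0.2937, 0.1395]
tool_rot: [180.0, 0.0, 16.5]
force: [-0.6, 0.7, -0.6]
grip_width: 0.0307
grasp_force: 0.0
```

Emit:
drive_tool(
  angular=[
    [0,0,0],
    [0,0,0],
    [0,0,0],
    [0,0,0],
    [0,0,0],
    [0,0,0],
    [0,0,0],
  ],
  delta_pos=[
    [0,0,0],
    [0,0,0],
    [0,0,0],
    [0,0,-1],
    [0,0,-2],
    [0,0,-2],
    [0,0,-1],
  ],
  gripper=[1.5,1.5,1.5,1.5,1.5,1.5,1.5],
)

```text
time_s: 5.6
tool_pos: [0.5403, -0.2942, 0.2018]
tool_rot: [179.9, -0.1, 16.5]
force: [0.1, -0.8, -2.1]
grip_width: 0.0256
grasp_force: 40.0
```

Rod held (26 mm opening, 40 N, about 2 N of weight). Next I'll lift clear and carry it over the tube.

Emit:
drive_tool(
  angular=[
    [0,0,0],
    [0,0,0],
    [0,0,0],
    [0,0,0],
    [0,0,0],
    [0,0,0],
    [0,0,0],
    [0,0,0],
    [0,0,0],
    [0,0,0],
    [0,0,0],
    [0,0,0],
    [0,0,0],
    [0,0,0],
    [0,0,0],
    [0,0,0],
    [0,0,0],
  ],
  delta_pos=[
    [0,0,-2],
    [0,0,-2.5],
    [0,0,-2.5],
    [0,0,-1.3],
    [0.6,-1.5,0],
    [1.3,-3.0,0],
    [1.3,-3.0,0],
    [1.3,-3.0,0],
    [1.3,-3.0,0],
    [1.3,-3.0,0],
    [1.3,-3.0,0],
    [1.3,-3.0,0],
    [1.3,-3.0,0],
    [1.3,-3.1,0],
    [0.8,-2.0,0],
    [0,0,0],
    [0,0,0],
  ],
  gripper=[1.5,1.5,1.5,1.5,1.5,1.5,1.5,1.5,1.5,1.5,1.5,1.5,1.5,1.5,1.5,1.5,1.5],
)

```text
time_s: 7.3
tool_pos: [0.5772, 0.0381, 0.281]
tool_rot: [-180.0, 0.1, 16.6]
force: [0.8, -1.1, -2.6]
grip_width: 0.0252
grasp_force: 40.0
```

```bash
python3 - <<'E'
from h import *
S=eyes.read_camera('side');T=eyes.read_camera('top')
def crop(p,x,y,w=96,h=120): return cv2.resize(p['pixels'][y:y+h,x:x+w],None,fx=4,fy=4,interpolation=cv2.INTER_CUBIC)
cv2.imwrite('pics/e.png',np.hstack([crop(S,205,75),crop(T,160,130)])[:,:,::-1])
t=telemetry.get_obs();p=t['tool_pos'];print(p,t['tool_rot'],t['time_s'],proj(S,[p-[0,0,.129],[.5783,.0364,.108]])-[205,75],proj(T,[p-[0,0,.129],[.5783,.0364,.108]])-[160,130])
E
```

```text
[0.57771897 0.03588609 0.28147787] [1.79977165e+02 1.09442145e-01 1.64217149e+01] 7.4 [[46.77922015 57.46329303]
 [47.388381   75.51386497]] [[31.14673842 46.7279187 ]
 [34.24846303 51.94407496]]
```

View pics/e.png

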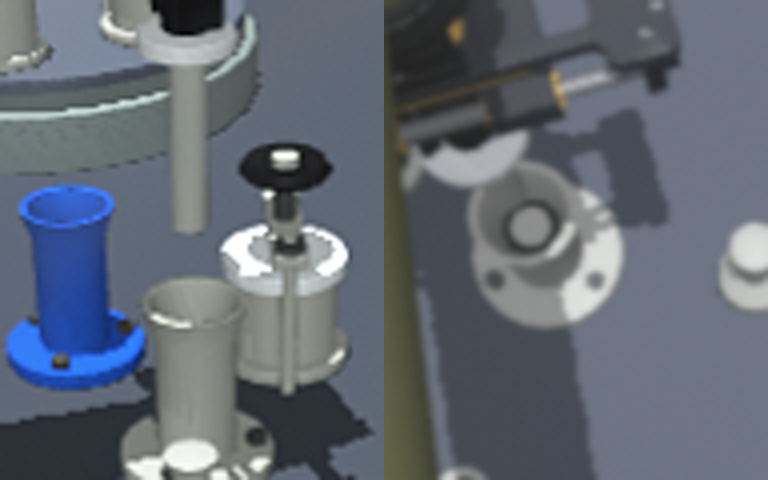

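The rod hangs straight. Its foot is at side crop (189,232), as predicted, and the mouth is at (194,302), so the foot needs about +1–2 mm in x. Descending.

Emit:
drive_tool(
  angular=[
    [0,0,0],
    [0,0,0],
    [0,0,0],
    [0,0,0],
    [0,0,0],
    [0,0,0],
    [0,0,0],
  ],
  delta_pos=[
    [0.15,0,1],
    [0,0,1.5],
    [0,0,1.5],
    [0,0,1.5],
    [0,0,1.5],
    [0,0,1],
    [0,0,0],
  ],
  gripper=[1.5,1.5,1.5,1.5,1.5,1.5,1.5],
  squeeze=60,
)

```text
time_s: 8.1
tool_pos: [0.579, 0.0371, 0.2009]
tool_rot: [-180.0, 0.1, 16.5]
force: [-0.7, 0.2, -3.1]
grip_width: 0.0249
grasp_force: 60.0
```

Emit:
drive_tool(
  angular=[
    [0,0,0],
    [0,0,0],
    [0,0,0],
    [0,0,0],
    [0,0,0],
    [0,0,0],
    [0,0,0],
  ],
  delta_pos=[
    [0,0,0.5],
    [0,0,0.7],
    [0,0,0.7],
    [0,0,0.7],
    [0,0,0.6],
    [0,0,0.4],
    [0,0,0],
  ],
  gripper=[1.5,1.5,1.5,1.5,1.5,1.5,1.5],
)

```text
time_s: 8.8
tool_pos: [0.5796, 0.0372, 0.1655]
tool_rot: [-180.0, 0.0, 16.5]
force: [-0.1, 0.6, -1.8]
grip_width: 0.0251
grasp_force: 60.0
```

Emit:
drive_tool(
  angular=[
    [0,0,0],
    [0,0,0],
    [0,0,0],
  ],
  delta_pos=[
    [0,0,0.3],
    [0,0,0.3],
    [0,0,0],
  ],
  gripper=[1.5,1.5,1.5],
)

```text
time_s: 9.1
tool_pos: [0.5798, 0.0373, 0.1614]
tool_rot: [180.0, -0.0, 16.5]
force: [-1.2, 0.0, 5.9]
grip_width: 0.0249
grasp_force: 60.0
```

Emit:
drive_tool(
  angular=[
    [0,0,0],
    [0,0,0],
    [0,0,0],
  ],
  delta_pos=[
    [0,0,0.3],
    [0,0,0.3],
    [0,0,0],
  ],
  gripper=[1.5,1.5,1.5],
)

```text
time_s: 9.4
tool_pos: [0.5817, 0.0381, 0.161]
tool_rot: [179.8, -0.3, 16.5]
force: [-7.6, -0.2, 30.6]
grip_width: 0.0249
grasp_force: 60.0
```

The tool has stopped at z=0.161, the height expected with the plug bottomed, and is pressing at 31 N. I'll hold, unload and release.

Emit:
drive_tool(
  angular=[
    [0,0,0],
    [0,0,0],
    [0,0,0],
    [0,0,0],
    [0,0,0],
    [0,0,0],
    [0,0,0],
  ],
  delta_pos=[
    [0,0,0],
    [0,0,0],
    [0,0,0],
    [0,0,0],
    [0,0,0],
    [0,0,0],
    [0,0,0],
  ],
  gripper=[1.5,1.5,1.5,1.5,1.5,1.5,1.5],
)

```text
time_s: 10.1
tool_pos: [0.5817, 0.0381, 0.161]
tool_rot: [179.8, -0.3, 16.5]
force: [-7.0, 0.2, 30.8]
grip_width: 0.0252
grasp_force: 60.0
```

Emit:
drive_tool(
  angular=[
    [0,0,0],
    [0,0,0],
    [0,0,0],
  ],
  delta_pos=[
    [0,0,-0.3],
    [0,0,-0.25],
    [0,0,0],
  ],
  gripper=[1.5,1.5,1.5],
)

```text
time_s: 10.4
tool_pos: [0.5806, 0.0376, 0.1613]
tool_rot: [180.0, -0.1, 16.5]
force: [-1.3, 0.7, 9.3]
grip_width: 0.0252
grasp_force: 60.0
```

Emit:
drive_tool(
  angular=[
    [0,0,0],
    [0,0,0],
  ],
  delta_pos=[
    [0,0,-0.2],
    [0,0,0],
  ],
  gripper=[1.5,1.5],
  squeeze=5,
)

```text
time_s: 10.6
tool_pos: [0.5793, 0.037, 0.1613]
tool_rot: [-180.0, 0.1, 16.5]
force: [-0.3, 0.3, 0.3]
grip_width: 0.0258
grasp_force: 5.0
```

Emit:
drive_tool(
  angular=[
    [0,0,0],
    [0,0,0],
    [0,0,0],
    [0,0,0],
    [0,0,0],
    [0,0,0],
    [0,0,0],
    [0,0,0],
    [0,0,0],
    [0,0,0],
  ],
  delta_pos=[
    [0,0,0],
    [0,0,0],
    [0,0,0],
    [0,0,0],
    [0,0,0],
    [0,0,0],
    [0,0,0],
    [0,0,0],
    [0,0,0],
    [0,0,0],
  ],
  gripper=[2.6,2.8,3.0,3.5,4,5,6,6.5,6.5,6.5],
)

```text
time_s: 11.6
tool_pos: [0.5797, 0.0373, 0.162]
tool_rot: [180.0, 0.0, 16.5]
force: [0.3, -0.1, 0.1]
grip_width: 0.0637
grasp_force: 0.0
```

```bash
python3 - <<'E'
from h import *
S=eyes.read_camera('side');T=eyes.read_camera('top')
def crop(p,x,y,w=96,h=120): return cv2.resize(p['pixels'][y:y+h,x:x+w],None,fx=4,fy=4,interpolation=cv2.INTER_CUBIC)
cv2.imwrite('pics/f.png',np.hstack([crop(S,205,95),crop(T,160,110)])[:,:,::-1])
print(telemetry.get_obs()['tool_pos'])
E
```

```text
[0.57970907 0.03726514 0.1620184 ]
```

View pics/f.png

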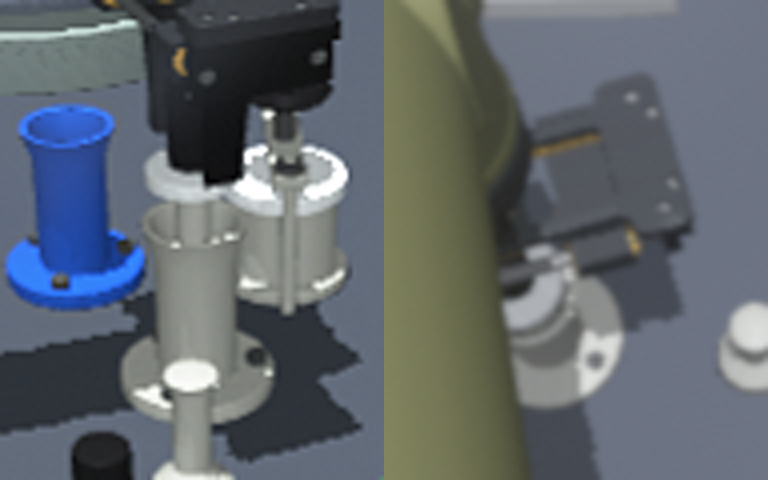

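The rod stands upright in the tube at side crop (190,190), with the collar about 24 mm above the rim and the fingers clear of it. Retreating straight up.

Emit:
drive_tool(
  angular=[
    [0,0,0],
    [0,0,0],
    [0,0,0],
    [0,0,0],
    [0,0,0],
    [0,0,0],
    [0,0,0],
    [0,0,0],
  ],
  delta_pos=[
    [0,0,-0.5],
    [0,0,-1.5],
    [0,0,-2],
    [0,0,-2],
    [0,0,-2],
    [0,0,-1.5],
    [0,0,0],
    [0,0,0],
  ],
  gripper=[6.5,6.5,6.5,6.5,6.5,6.5,6.5,6.5],
)

```text
time_s: 12.5
tool_pos: [0.5797, 0.0373, 0.2571]
tool_rot: [180.0, -0.0, 16.5]
force: [-0.3, -0.4, -0.2]
grip_width: 0.065
grasp_force: 0.0
```

```bash
python3 - <<'E'
from h import *
S=eyes.read_camera('side')
cv2.imwrite('pics/g.png',cv2.resize(S['pixels'][75:215,195:305],None,fx=4,fy=4)[:,:,::-1])
t=telemetry.get_obs();print(t['tool_pos'],t['force'])
E
```

```text
[0.57932051 0.0371938  0.25632196] [-0.22835556 -0.6290219   0.36600052]
```

View pics/g.png

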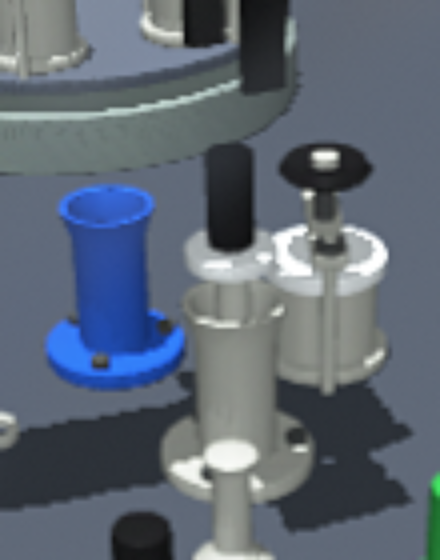

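The rod is standing upright in the tube (crop (230,200)) and the gripper is clear of it. Handing in.

```bash
python3 -c "
from cell import env
print(env.sign_off())"
```

```text
the job is handed in; nothing more can be done
None
```

The longer rod pressed the plug to the tube floor at about 31 N for over half a second; it now stands upright on the plug with the gripper clear, and I handed the job in at about 12.5 s (no verdict was returned).

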